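# Kit the casting tray

## Robot

A 6-joint arm with a two-finger parallel gripper is mounted at the origin on the work surface. World frame = base frame: x ahead of the robot, y to its left, z up, the work surface at z = 0. Lengths are in m, angles in rad, forces in N, time in s.
With the tool pointing down it reaches from about 0.35 to 0.95 m from the base axis. Payload 17.4 kg.
Tool frame: the origin (TCP) lies midway between the tips of the shut fingers; the grasp point (between the pads) lies 19 mm behind it; z points along the fingers, y is the line along which they close (so a half turn about z gives the same grasp; the last joint's range is limited). The gripper opens to 93 mm and grips with 3 to 60 N. Pads are 15 mm wide; open, the fingers measure 128 mm over their backs; the gripper's body (75 mm by 188 mm) begins 65 mm behind the grasp point.
Start: joints at [-1.334, 0.116, 1.442, -0, 1.584, -0.038], TCP at [0.183, -0.65, 0.219] pointing down, gripper open.
Joint ranges: [-2.83, 2.83], [-0.83, 2.19], [0.07, 2.5], [-1.14, 4.28], [0.01, 3], [-2.97, 2.97]. Speed limits (rad/s): [1.89, 1.89, 2.22, 3.14, 3.14, 3.14].

## Interface

Orientations are given as a unit quaternion [x, y, z, w].
In Python, from station import read_state, camera, camera_model, close_job gives the robot as it stands.
- The arm moves only by the tool drive_tool, never from a script. Its argument "increments" is a list of rows, each a list of 2 entries, a list of its own where there are three numbers: the shift along the tool's x, y, z in mm, then the turn, a rotation vector about the tool's x, y, z in degrees. In form: [[[tx, ty, tz], [wx, wy, wz]], ...]. A call has 1 to 20 rows; each row shifts and turns the commanded pose from where the row before left it, along the tool's axes as they then stand; what a row does not reach is not made up. A row lasts 1/8 s, in which the tool goes at most 62.5 mm and 10.7 degrees, less where a joint would pass 70% of its speed; a pose out of reach is approached as far as the arm can. A call is refused whole if a number of a shift passes 62.5 or a number of a turn 10.7, either way. A call with a gripper value outside its range is refused whole. "fingers" is the closure, from 0 (fully open) to 1 (shut), set as the call begins (left out, the last holds). The fingers move at their own pace and stop on an object; "newtons" is the grip in N (left out, the last holds). Time passes only in rows, so rows that do not move let the fingers close. It gives the time, the measured TCP pose, the force, the opening and the grip force at its end, in the units of the state.
- read_state(): the state, without advancing time (a new reading comes with each control period).
- camera(name): name is "side" or "top"; returns the picture (400x640x3 uint8, red, green, blue); there is no depth.
- camera_model(name): a dict with "camera_matrix" (3x3 intrinsics, pixels), "D" ([k1, k2, p1, p2, k3] as OpenCV has them; the pictures are not rectified), "R" (3x3) and "t" (3): a world point X has camera coordinates R X + t. Camera axes: x right, y down, z forward; pixel columns grow to the right and rows downward; lengths in m; the calibration is good to about 2 mm. A picture is of the moment at which its call begins. camera_model takes no time and is no camera call.
- close_job(): hands the job in; it is judged then, once.
The state is a dict: "time_s": time; "joint_positions": joint angles; "joint_velocities": joint speeds; "effort": joint torques, N m; "position": TCP position; "tcp_rot": TCP orientation; "contact_force": force on the tool from outside, world axes, zero at the start; "torque": the same for the moment, N m; "finger_gap": opening from 0.0 (shut) to 1.0 (fully open); "grip_force": force on a finger pad.
Only numpy, scipy, OpenCV 4.12 (cv2) and the standard library are available. Lean on these libraries where they do the work, as an engineer would, in place of code of your own. Each camera call takes 0.05 s, during which the arm holds its last target. There are 200 camera calls.

## Task

Get the tray ready for the next tin casting: put the terracotta core into the terracotta nest and the black core with the lug into the black nest, each turned so that its lug lies in the notch, the silver cup into the white ring and the tin ingot into the blue bay, all upright and fully down on the nest floors. The black plug without a lug and the copper cup do not belong to this job: leave them standing where they are.

Things in the scene. Friction and masses are not known exactly. Their poses are not given: they have to be found in the camera images.
- clay_core: TERRACOTTA (orange-brown) core with a lug. Upright, round, 44 mm tall: foot d 44 mm for the lowest 10 mm, shank d 38 mm from 13 mm height to the top. The lug, 12 mm wide and 10 mm high, sticks out at foot level along its +x to 36 mm from the axis. Origin: centre of the underside, z up. 0.12 kg.
- graphite_core: BLACK graphite core with a lug. Upright, round, 44 mm tall: foot d 44 mm for the lowest 10 mm, shank d 38 mm from 13 mm height to the top. The lug, 12 mm wide and 10 mm high, sticks out at foot level along its +x to 36 mm from the axis. Origin: centre of the underside, z up. 0.12 kg.
- steel_cup: SILVER-grey metal pouring cup: open tapered cup, 50 mm tall, outer d 42 mm at the foot, 50 mm at the rim, wall 3 mm. Origin: centre of the underside, z up. 0.15 kg.
- ingot: Silver-grey tin ingot, a bar 76 mm long (its x), 30 mm wide (its y), 30 mm high, lying flat. Origin: centre of the underside, z up. 0.45 kg. Either end may point either way.
- clay_nest: TERRACOTTA-coloured nest for the terracotta core, on the tray. Plain pale wood base disc d 84 mm, 5 mm thick: the core's foot rests on it. Coloured ring wall, inner radius 26, outer 31 mm, up to 15 mm above the origin, with one notch 24 mm wide opening along nest +x; the lug lies in it (core x along nest x). Origin: centre of the base's underside, 8 mm above the bench.
- graphite_nest: BLACK nest for the black core, on the tray. Plain pale wood base disc d 84 mm, 5 mm thick: the core's foot rests on it. Coloured ring wall, inner radius 26, outer 31 mm, up to 15 mm above the origin, with one notch 24 mm wide opening along nest +x; the lug lies in it (core x along nest x). Origin: centre of the base's underside, 8 mm above the bench.
- cup_nest: WHITE nest for the silver cup: pale wood base disc d 84 mm, 5 mm thick (the cup stands on it), unbroken white ring wall of inner radius 30, outer 35 mm, up to 15 mm above the origin. Origin: centre of the base's underside. All four nests sit 2 by 2, 100 mm apart, in any arrangement, on a fixed grey tray 216 mm square (8 mm floor, rim 14 mm high).
- ingot_nest: BLUE nest for the ingot, fixed on the tray: base 96 mm (its x) by 62 mm, 5 mm thick (the ingot lies on it), end and corner walls up to 15 mm above the origin round a bay 86 mm (along x) by 40 mm; the middle 52 mm of both long sides is open, for fingers. Origin: centre of the base's underside, 8 mm above the bench.
- plain_plug: Look-alike, does not belong: BLACK plug like the black core (44 mm tall, foot d 44, shank d 38 mm) but round all about, WITHOUT a lug. Origin: centre of the underside, z up.
- copper_cup: Look-alike, does not belong: COPPER-coloured (reddish) cup; open tapered cup, 50 mm tall, outer d 42 mm at the foot, 50 mm at the rim, wall 3 mm. Origin: centre of the underside, z up. 0.15 kg.
Mind the look-alikes: they are no part of the job. What is shaped like the graphite_core but pink or red is not meant.

How it is judged:
By the outcome, as a careful person would: the job done as asked, in the order asked, and still so for the second after the job is handed in, with the robot touching nothing.
It also fails if it takes over 106 s, if anything falls off the work surface, if the arm or the gripper's body presses on something with over 40 N, if the wrist force passes 120 N, or if a joint passes its speed limit or range.

## Working session

There is one attempt and no reset: what is moved stays moved. The work goes in short steps, Python scripts to look and compute and a tool call to move; the robot and the scene stay as the last step left them, time stands still between calls to the robot, and variables do not carry over. Pictures are saved under pics/ and viewed, at most 14 in all, crops included, and the job is handed in when it is done.

Besides the shell and the picture viewer there is one more tool, called after ">>>" as a command line: name --argument value ..., lists and objects as JSON in quotes. drive_tool: Moves the arm, as the interface text tells. Its arguments: {"type":"object","properties":{"increments":{"type":"array"},"fingers":{"type":"number"},"newtons":{"type":"number"}},"required":["increments"]}

```bash
mkdir -p pics
cat > h.py <<'E'
import numpy as np, cv2
from station import *
def ray(name,uv):
    m=camera_model(name);K=np.array(m["camera_matrix"]);D=np.array(m["D"]);R=np.array(m["R"]);t=np.array(m["t"])
    p=cv2.undistortPoints(np.array(uv,float).reshape(-1,1,2),K,D).reshape(-1,2)
    d=np.c_[p,np.ones(len(p))]@R
    return -R.T@t,d
def onz(name,uv,z):
    c,d=ray(name,uv); return c+d*((z-c[2])/d[:,2])[:,None]
def px(name,X):
    m=camera_model(name)
    R=np.array(m["R"]);return cv2.projectPoints(np.array(X,float).reshape(-1,3),cv2.Rodrigues(R)[0],np.array(m["t"],float),np.array(m["camera_matrix"]),np.array(m["D"]))[0].reshape(-1,2)
def snap(name,fn):
    im=camera(name)[:,:,::-1].copy(); cv2.imwrite("pics/"+fn,im); return im
E
python3 - <<'E'
from h import *
for n in("top","side"):
    snap(n,n+"1.png");m=camera_model(n);print(n,m["camera_matrix"],m["D"],ray(n,[[320,200]]))
s=read_state();print(s)
E
```

```text
top [[390.04078232   0.         320.90787861]
 [  0.         390.04078232 210.25527499]
 [  0.           0.           1.        ]] [-0.07280977  0.          0.          0.          0.        ] (array([0.28854631, 0.01786143, 0.98632315]), array([[ 0.15645345, -0.00953369, -0.98799202]]))
side [[511.16414877   0.         318.8793352 ]
 [  0.         511.16414877 196.71073573]
 [  0.           0.           1.        ]] [-0.00639123  0.          0.          0.          0.        ] (array([0.40749331, 0.91506786, 0.96428339]), array([[-0.00475703, -0.69432824, -0.71967484]]))
{'time_s': 0.1, 'joint_positions': array([-1.33378823e+00,  1.16425185e-01,  1.44221465e+00, -4.02038652e-06,
        1.58397525e+00, -3.78200693e-02]), 'joint_velocities': array([ 5.11757708e-04, -1.03062904e-03, -1.05544455e-03,  1.09792693e-03,
       -1.85768398e-04,  4.76796034e-05]), 'effort': array([ 1.35939637e-03, -7.22892237e+01, -6.23864365e+01,  7.81008136e-02,
        2.29028327e-02, -9.77294985e-05]), 'position': array([ 0.18311658, -0.64949623,  0.2179776 ]), 'tcp_rot': array([ 9.90573406e-01,  1.36981992e-01, -5.28300264e-05, -5.08483159e-04]), 'contact_force': array([ 0.43368853, -0.41791554,  0.69478677]), 'torque': array([-0.0132276 ,  0.02501727,  0.02274541]), 'grip_force': 0.0, 'finger_gap': 0.9957082145049948}
```

View pics/top1.png

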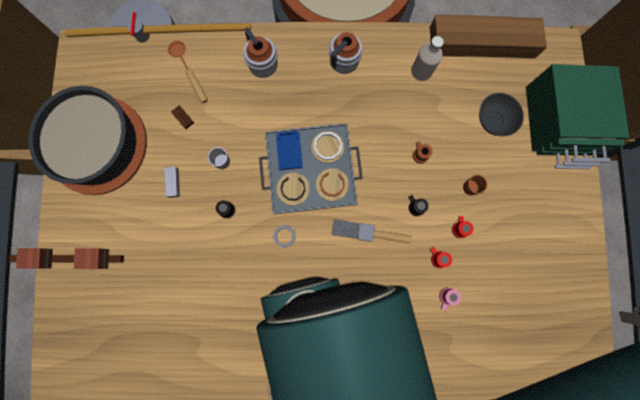

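View pics/side1.png

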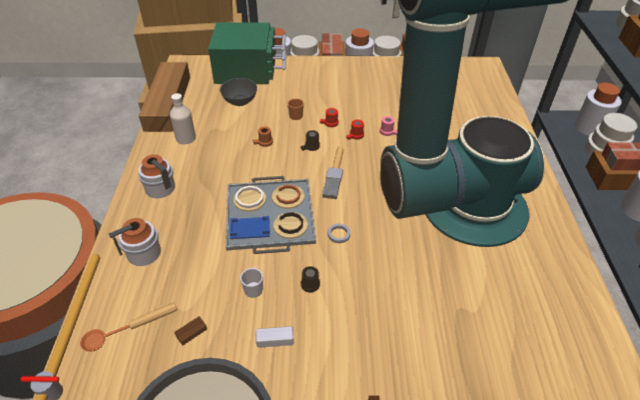

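Run:
```python
import cv2,numpy as np
t=cv2.imread("pics/top1.png")
s=cv2.imread("pics/side1.png")
a=cv2.resize(t[120:220,260:365],None,fx=5.5,fy=5.5,interpolation=cv2.INTER_CUBIC)
cv2.imwrite("pics/c1.png",a)
b=cv2.resize(t[135:220,400:495],None,fx=4,fy=4,interpolation=cv2.INTER_CUBIC)
c=cv2.resize(t[140:225,160:255],None,fx=4,fy=4,interpolation=cv2.INTER_CUBIC)
cv2.imwrite("pics/c2.png",np.hstack([c,b]))
cv2.imwrite("pics/c3.png",cv2.resize(s[170:350,220:360],None,fx=4,fy=3.3,interpolation=cv2.INTER_CUBIC))
```

```text
(no output)
```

View pics/c1.png

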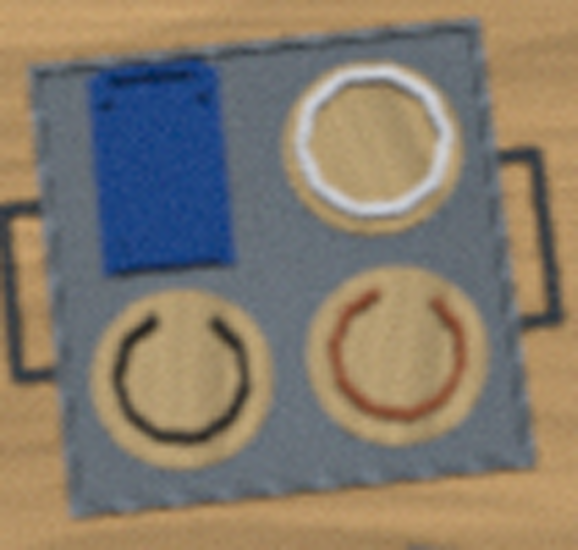

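View pics/c2.png

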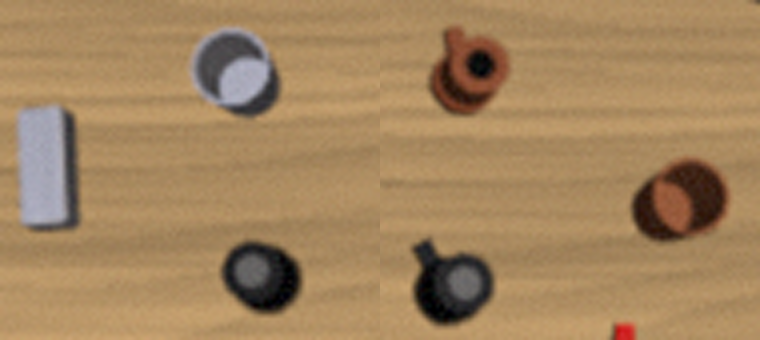

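```bash
cat > meas.py <<'E'
from h import *
def big(m,n=1):
    c,_=cv2.findContours(m.astype(np.uint8),cv2.RETR_EXTERNAL,cv2.CHAIN_APPROX_NONE)
    return sorted(c,key=cv2.contourArea)[-1][:,0].astype(float)
def crop(im,u0,v0,u1,v1):
    return cv2.cvtColor(im[v0:v1,u0:u1],cv2.COLOR_BGR2HSV).astype(int),im[v0:v1,u0:u1].astype(int),np.array([u0,v0])
def pts(m,o): return np.argwhere(m)[:,::-1]+o
def circ(P):
    A=np.c_[2*P[:,:2],np.ones(len(P))];s=np.linalg.lstsq(A,(P[:,:2]**2).sum(1),rcond=None)[0]
    return s[:2],np.sqrt(s[2]+s[:2]@s[:2])
def ringm(P):  # circle and gap
    c,r=circ(P); d=P[:,:2]-c; a=np.sort(np.arctan2(d[:,1],d[:,0])); g=np.diff(np.r_[a,a[0]+2*np.pi]);i=g.argmax()
    return c*1e3,r*1e3,np.degrees(a[i]+g[i]/2),np.degrees(g[i])
E
python3 - <<'E'
from meas import *
np.set_printoptions(precision=1,suppress=True)
t=cv2.imread("pics/top1.png")
H,B,o=crop(t,262,165,313,207);m=B.max(2)<70
P=onz("top",pts(m,o),.021);c=np.median(P,0);P=P[np.hypot(*(P-c)[:,:2].T)<.04]
print("blackN",ringm(P))
H,B,o=crop(t,313,165,352,203);m=(B[:,:,2]-B[:,:,0]>50)&(H[:,:,1]>120)&(H[:,:,0]<13)
P=onz("top",pts(m,o),.021);print("clayN",len(P),ringm(P))
H,B,o=crop(t,308,128,350,165);m=(H[:,:,1]<45)&(H[:,:,2]>165)
P=onz("top",pts(m,o),.021);print("white",len(P),ringm(P))
H,B,o=crop(t,262,120,352,215);m=(H[:,:,0]>105)&(H[:,:,0]<125)&(H[:,:,1]>150)
P=onz("top",big(m)+o,.016);r=cv2.minAreaRect((P[:,:2]*1e3).astype(np.float32));print("blue",r)
for n,b in(("blackdisc",(268,170,312,207)),("claydisc",(312,165,352,203)),("whitedisc",(308,128,348,165))):
    pass
H,B,o=crop(t,160,160,185,202);m=(H[:,:,1]<70)&(H[:,:,2]>140);P=onz("top",big(m)+o,.03)
print("ingot top",cv2.minAreaRect((P[:,:2]*1e3).astype(np.float32)))
H,B,o=crop(t,205,142,235,172);m=H[:,:,1]<70;P=onz("top",big(m)+o,.05);print("cup blob@.05",cv2.minEnclosingCircle((P[:,:2]*1e3).astype(np.float32)),m.sum())
for n,b,f in(("black",(400,190,435,218),lambda H,B:B.max(2)<125),("plug",(212,196,238,222),lambda H,B:B.max(2)<125),("clay",(405,140,435,166),lambda H,B:((H[:,:,0]<12)&(H[:,:,1]>110))|(B.max(2)<70))):
    H,B,o=crop(t,*b);m=f(H,B);q=pts(m,o)
    Q=onz("top",q,.044);c0,d=ray("top",[[b[0]/2+b[2]/2,b[1]/2+b[3]/2]])
    if n!="clay":
        g=(B.max(2)>60)&(B.max(2)<125)&(H[:,:,1]<90);ce=pts(g,o).mean(0)
    else:
        g=(B.max(2)<50);ce=pts(g,o).mean(0)
    print(n,"top px",ce,g.sum(),"axis",onz("top",[ce],.044)*1e3)
    c=onz("top",[ce],.044)[0]
    P=onz("top",q,.008);d=(P-c)[:,:2];r=np.hypot(*d.T);k=(r>.029);print("  far",np.c_[d[k]*1e3,np.degrees(np.arctan2(d[k,1],d[k,0]))])
E
```

```text
blackN (array([472.4,  77.4]), np.float64(28.593573171999342), np.float64(-93.88245994207925), np.float64(87.38840404774062))
clayN 102 (array([483.4, -21.9]), np.float64(28.916902763612864), np.float64(-8.522473081046511), np.float64(56.394040501646295))
white 194 (array([584.2, -11.7]), np.float64(33.32909300194303), np.float64(88.30632320603686), np.float64(4.399224380292261))
blue ((573.6311645507812, 87.912109375), (97.36961364746094, 58.514739990234375), 5.203366756439209)
ingot top ((491.9187316894531, 386.7825927734375), (74.98400115966797, 29.469968795776367), 5.284568786621094)
cup blob@.05 ((545.0884399414062, 259.2648010253906), 29.708715438842773) 374
black top px [421.1 204.8] 72 axis [[ 424.5 -239.8   44. ]]
  far [[30.6 17.7 30.1]
 [30.6 15.1 26.3]
 [30.6 12.5 22.3]
 [28.  23.  39.4]
 [28.  20.4 36.1]
 [28.  17.8 32.5]
 [28.  15.2 28.6]
 [28.  12.7 24.4]
 [27.9 10.1 19.8]
 [25.4 23.1 42.3]
 [25.4 20.5 38.9]
 [25.4 17.9 35.2]
 [25.4 15.3 31.2]
 [22.8 23.2 45.5]
 [22.8 20.6 42.1]
 [22.8 18.  38.3]]
plug top px [222.5 207.2] 66 axis [[421.7 247.2  44. ]]
  far []
clay to
[... 576 characters left out ...]
-28.5]
 [ 27.9 -17.8 -32.5]
 [ 27.9 -20.5 -36.2]
 [ 27.9 -23.1 -39.6]
 [ 27.9 -25.8 -42.7]
 [ 25.2 -15.  -30.8]
 [ 25.2 -17.7 -35. ]
 [ 25.2 -20.3 -38.9]
 [ 25.2 -23.  -42.3]
 [ 25.2 -25.6 -45.4]
 [ 25.2 -28.3 -48.2]
 [ 25.2 -30.9 -50.8]
 [ 22.5 -20.2 -41.9]
 [ 22.5 -22.8 -45.4]
 [ 22.5 -25.5 -48.5]
 [ 22.5 -28.1 -51.3]
 [ 22.5 -30.8 -53.8]
 [ 19.8 -22.7 -48.9]
 [ 19.8 -25.4 -52. ]
 [ 19.8 -28.  -54.7]
 [ 19.8 -30.7 -57.1]
 [ 17.1 -25.2 -55.8]
 [ 17.1 -27.9 -58.4]
 [ 17.1 -30.5 -60.7]
 [ 17.2 -33.2 -62.7]
 [ 14.4 -27.7 -62.5]
 [ 14.4 -30.4 -64.6]
 [ 14.5 -33.  -66.4]
 [ 11.8 -27.6 -66.9]
 [ 11.8 -30.2 -68.8]
 [ 11.8 -32.9 -70.3]
 [  9.1 -30.1 -73.2]
 [  9.1 -32.8 -74.5]
 [  6.4 -30.  -78. ]]
```

View pics/c3.png

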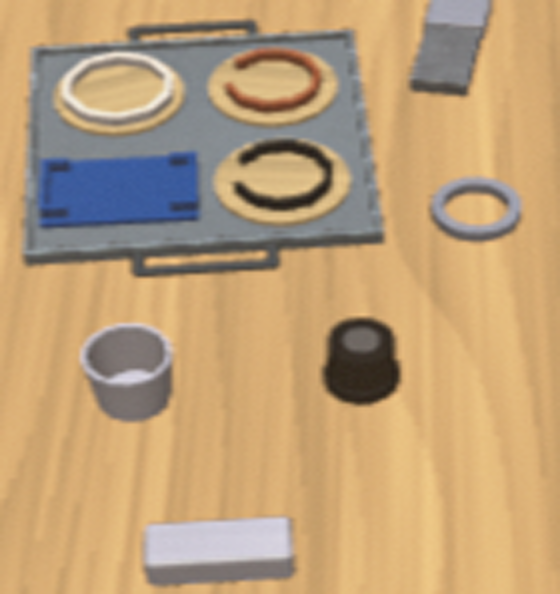

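>>> drive_tool --increments '[[[42,-25,9],[0,0,0]],[[42,-25,9],[0,0,0]],[[42,-25,9],[0,0,0]],[[42,-25,9],[0,0,0]],[[42,-25,9],[0,0,0]],[[42,-25,9],[0,0,0]],[[42,-25,9],[0,0,0]],[[42,-25,9],[0,0,0]],[[42,-25,9],[0,0,0]],[[42,-25,9],[0,0,0]],[[42,-25,9],[0,0,0]]]' --fingers 0 --newtons 20

```text
time_s: 1.48
position: [0.554, -0.2582, 0.1191]
tcp_rot: [0.991, 0.137, -0.0, -0.0]
contact_force: [0.2, -1.5, -0.8]
finger_gap: 0.999
grip_force: 0.0
```

```bash
cat >> meas.py <<'E'
def go(x,y,z,dyaw=0):
    """tool-axis shift (mm) to world target in mm, with turn about tool z (deg) for world yaw change"""
    from scipy.spatial.transform import Rotation as Ro
    s=read_state();R=Ro.from_quat(s["tcp_rot"]);d=np.array([x,y,z])-s["position"]*1e3
    a=R.as_matrix()[:,0];print("yaw",round(np.degrees(np.arctan2(a[1],a[0])),1),"tool shift",R.inv().apply(d).round(1),"z",R.as_matrix()[:,2].round(3))
E
python3 - <<'E'
from meas import *
np.set_printoptions(precision=1,suppress=True)
t=cv2.imread("pics/top1.png");s=cv2.imread("pics/side1.png")
# black nest notch, top and side
for im,n,b in((t,"top",(278,172,310,205)),(s,"side",(274,210,310,237))):
    H,B,o=crop(im,*b);q=pts(B.max(2)<75,o);P=onz(n,q,.021)
    d=P[:,:2]-[.473,.0775];r=np.hypot(*d.T);P=P[(r<.036)&(r>.022)];print(n,"blackN",len(P),ringm(P))
H,B,o=crop(s,270,180,308,210);q=pts((H[:,:,0]<12)&(H[:,:,1]>120)&(B[:,:,2]-B[:,:,0]>50),o);P=onz("side",q,.021);print("side clayN",len(P),ringm(P))
# cores, side and top: silhouettes onto two planes
for n,bt,bs,f in(("black",(400,190,435,218),(298,126,326,156),lambda H,B:B.max(2)<110),("clay",(405,140,435,168),(248,120,278,150),lambda H,B:(H[:,:,0]<13)&(H[:,:,1]>125)|(B.max(2)<80))):
  for im,cn,b in((t,"top",bt),(s,"side",bs)):
    H,B,o=crop(im,*b);m=f(H,B).astype(np.uint8)
    print(n,cn,o);
    if cn=="side" or n=="clay": print("\n".join("".join(" #"[v] if B[i,j].max()>70 else "o."[1-v] for j,v in enumerate(r)) for i,r in enumerate(m)))
s_=s
H,B,o=crop(s,238,262,268,300);q=big(H[:,:,1]<60)+o;print("cup side",q.min(0),q.max(0))
H,B,o=crop(t,205,142,235,172);m=H[:,:,1]<60
print("\n".join("".join("%4d"%B[i,j].max() if m[i,j] else "    " for j in range(5,25)) for i in range(2,30)))
go(558,-256,110)
E
```

```text
top blackN 53 (array([472.4,  77.2]), np.float64(28.784119211125454), np.float64(-1.5945560477082592), np.float64(60.98325199294862))
side blackN 104 (array([474.6,  82. ]), np.float64(28.96790740046249), np.float64(-2.0969921061488415), np.float64(53.31949812224531))
side clayN 124 (array([485.1, -17.5]), np.float64(29.06974657147634), np.float64(-9.904859303932701), np.float64(56.95494998262071))
black top [400 190]
black side [298 126]
                            
                            
                            
                            
                            
           ###oo##          
         #oo#####oo#        
         oo## # ##oo        
        #oo#   ###oo#       
        #oo#######oo#       
        #ooo####oooo#       
        #ooooooooooo#       
        #ooooooooooo#       
        #ooooooooooo#       
        #ooooooooooo#       
        #ooooooooooo#       
        ooooooooooooo       
        ooooooooooooo       
       #ooooooooooooo       
      #oooooooooooooo       
   ###ooooooooooooooo       
   #ooooooooooooooooo       
   #ooooooooooooooo
[... 3703 characters left out ...]
     155 157 138 119 150 181 188 192 192 185 183 154 103  68  53  49  46  65    
         176 164 158 165 180 179 179 173 165 134  95  57  56  61  59  65        
                 150 120 114 112 103 100  90  76  60  58  54  54  56            
                                  61  53  48  53  56  53  54  66                
                                              77  73  82                        
                                                                                
                                                                                
                                                                                
yaw 15.7 tool shift [ 4.5 -1.1  9.1] z [-0.  0. -1.]
```

Run:
```python
from meas import *
np.set_printoptions(precision=1,suppress=True)
def p(n,u,z): return onz(n,[u],z)[0]*1e3
print("clay top/top",p("top",(424.6,150.9),.044)," foot",p("top",(421.4,153.6),.005),"side",p("side",(264.2,130.8),.044))
L=p("top",(418.5,141.6),.01);print("lugtip",L, p("side",(253.4,140.7),.01))
print("black top",p("top",(421.1,204.8),.044),"side",p("side",(312,135),.044),"lugtip side",p("side",(301.3,146.5),.01))
go(558,-256,16)
```

```text
clay top/top [ 561.1 -254.9   44. ]  foot [ 565.1 -257.4    5. ] side [ 562.4 -248.    44. ]
lugtip [ 596.  -249.9   10. ] [ 596.  -244.4   10. ]
black top [ 424.4 -239.9   44. ] side [ 424.6 -230.3   44. ] lugtip side [ 455.5 -219.7   10. ]
yaw 15.7 tool shift [  4.5  -1.1 103.1] z [-0.  0. -1.]
```

>>> drive_tool --increments '[[[9,-3.5,25],[0,0,0]],[[0,0,26],[0,0,0]],[[0,0,26],[0,0,0]],[[0,0,17],[0,0,0]],[[0,0,8],[0,0,0]],[[0,0,0],[0,0,0]],[[0,0,0],[0,0,0]]]'

```text
time_s: 2.35
position: [0.5613, -0.2541, 0.0186]
tcp_rot: [0.991, 0.137, 0.001, 0.0]
contact_force: [0.1, -0.1, 0.1]
finger_gap: 0.999
grip_force: 0.0
```

>>> drive_tool --increments '[[[0,0,0],[0,0,0]],[[0,0,0],[0,0,0]],[[0,0,0],[0,0,0]],[[0,0,0],[0,0,0]],[[0,0,0],[0,0,0]],[[0,0,0],[0,0,0]],[[0,0,0],[0,0,0]],[[0,0,0],[0,0,0]]]' --fingers 1 --newtons 20

```text
time_s: 3.35
position: [0.5609, -0.2539, 0.0177]
tcp_rot: [0.991, 0.137, 0.0, 0.0]
contact_force: [-0.0, -0.8, -0.3]
finger_gap: 0.405
grip_force: 20.0
```

>>> drive_tool --increments '[[[0,0,-20],[0,0,0]],[[0,0,-40],[0,0,0]],[[0,0,-30],[0,0,0]],[[-1.8,-41,0],[0,0,0]],[[-1.8,-41,0],[0,0,0]],[[-1.8,-41,0],[0,0,0]],[[-1.8,-41,0],[0,0,0]],[[-1.8,-41,0],[0,0,0]],[[-1.8,-40.5,0],[0,0,0]],[[0,0,0],[0,0,8]],[[0,0,0],[0,0,8]],[[0,0,0],[0,0,0]],[[0,0,0],[0,0,0]]]'

```text
time_s: 4.97
position: [0.484, -0.0205, 0.1083]
tcp_rot: [1.0, -0.001, 0.0, 0.0]
contact_force: [0.4, 0.8, -0.6]
finger_gap: 0.4
grip_force: 20.0
```

Run:
```python
from meas import *
im=snap("side","s2.png")
cv2.imwrite("pics/s2c.png",cv2.resize(im[110:260,200:400],None,fx=4,fy=4,interpolation=cv2.INTER_CUBIC))
go(484,-20.5,31)
```

```text
yaw -0.1 tool shift [ 0.  -0.1 77.1] z [ 0. -0. -1.]
```

View pics/s2c.png

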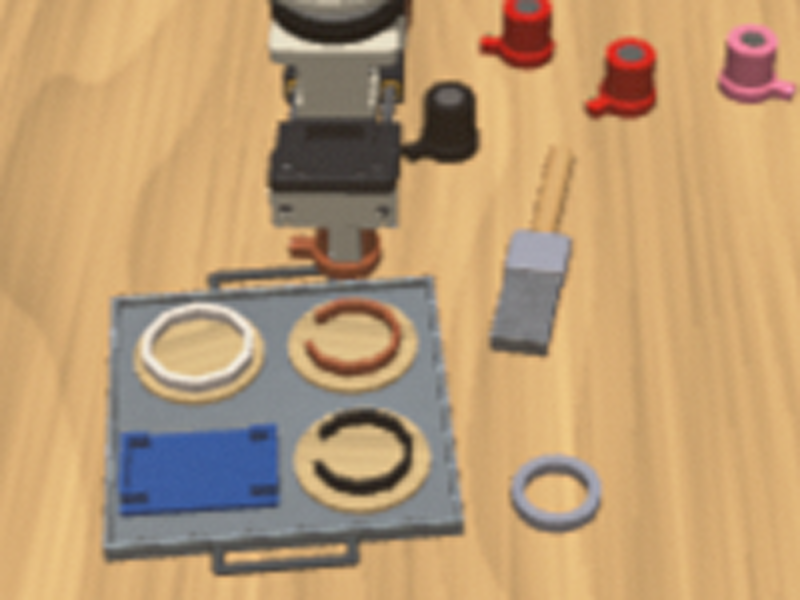

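Run:
```python
from meas import *
np.set_printoptions(precision=1,suppress=True,linewidth=150)
im=cv2.imread("pics/s2.png")
H,B,o=crop(im,268,164,300,182);m=(H[:,:,0]<13)&(H[:,:,1]>115)&(B[:,:,2]-B[:,:,0]>40)
print(o);print("\n".join("%3d "%(i+o[1])+"".join(" #"[int(v)] for v in r) for i,r in enumerate(m)))
P=px("side",[[.484,-.0205,.0906],[.484,-.0205,.1006],[.484+.022,-.0205,.0956],[.484-.022,-.0205,.0956],[.52,-.0205,.1006],[.52,-.0265,.1006],[.52,-.0145,.1006]]);print(P)
```

```text
[268 164]
164                                 
165                                 
166                                 
167             #                   
168             ##         ###      
169      #########         ####     
170      #########         ####     
171     ##########         ####     
172      #########         ####     
173      #########         ####     
174           ####         ####     
175            #####      ####      
176            ###############      
177             #############       
178              ###########        
179                 ### ##          
180                                 
181                                 
[[287.2 173.1]
 [287.  170.2]
 [278.3 171.6]
 [295.9 171.7]
 [272.5 170.1]
 [272.7 168.4]
 [272.4 171.7]]
```

>>> drive_tool --increments '[[[0,0,25],[0,0,3.5]],[[0,0,25],[0,0,0]],[[0,0,12],[0,0,0]],[[0,0,0],[0,0,0]],[[0,0,0],[0,0,0]]]'

```text
time_s: 5.65
position: [0.4844, -0.0205, 0.0467]
tcp_rot: [0.999, -0.033, 0.001, 0.0]
contact_force: [0.6, 0.2, -1.1]
finger_gap: 0.404
grip_force: 20.0
```

Run:
```python
from meas import *
im=snap("side","s3.png")
cv2.imwrite("pics/s3c.png",cv2.resize(im[160:215,255:320],None,fx=9,fy=9,interpolation=cv2.INTER_CUBIC))
go(484,-20.5,31)
```

```text
yaw -3.7 tool shift [-0.5  0.  15.7] z [ 0.001 -0.    -1.   ]
```

View pics/s3c.png

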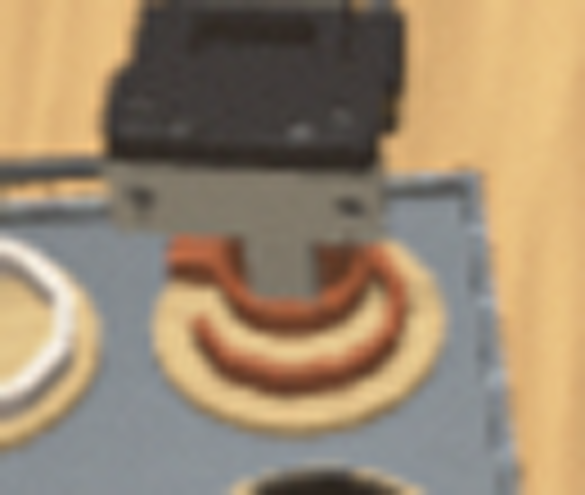

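Run:
```python
from meas import *
np.set_printoptions(precision=1,suppress=True)
print(px("side",[[.4844,.0015,.029],[.4844,.0015,.039],[.4844,-.0205-.0+.031,.013],[.4844,-.0205+.031,.023],[.4844-.031,-.0205,.023],[.4844+.031,-.0205,.023],[.4844,-.0205+.042,.013]]))
```

```text
[[287.5 196.6]
 [287.4 193.9]
 [287.6 203.5]
 [287.4 200.8]
 [299.9 192.3]
 [276.1 192.1]
 [287.4 206.6]]
```

>>> drive_tool --increments '[[[0,0,6],[0,0,2.5]],[[0,0,5],[0,0,0]],[[0,0,3],[0,0,0]],[[0,0,1.5],[0,0,0]],[[0,0,0],[0,0,0]],[[0,0,0],[0,0,0]]]'

```text
time_s: 6.45
position: [0.484, -0.0205, 0.0306]
tcp_rot: [0.999, -0.054, 0.0, 0.0]
contact_force: [-3.1, -0.1, 5.1]
finger_gap: 0.405
grip_force: 20.0
```

>>> drive_tool --increments '[[[0,0,0],[0,0,0]],[[0,0,0],[0,0,0]],[[0,0,0],[0,0,0]],[[0,0,-25],[0,0,0]],[[0,0,-45],[0,0,0]],[[0,0,-15],[0,0,0]],[[-7,44.5,0],[0,0,0]],[[-7,44.5,0],[0,0,0]],[[-7,44.5,0],[0,0,0]],[[-7,44.5,0],[0,0,0]],[[-7,44.5,0],[0,0,0]],[[0,0,0],[0,0,-9]],[[0,0,0],[0,0,-9]],[[0,0,0],[0,0,-8]],[[0,0,0],[0,0,0]]]' --fingers 0

```text
time_s: 8.32
position: [0.4247, -0.2378, 0.1146]
tcp_rot: [0.985, 0.171, -0.0, -0.0]
contact_force: [0.0, 0.0, 0.5]
finger_gap: 0.998
grip_force: 0.0
```

Run:
```python
from meas import *
np.set_printoptions(precision=1,suppress=True)
def p(n,u,z): return onz(n,[u],z)[0]*1e3
print("foot",p("top",(417.4,207.1),.005),"top",p("top",(420.9,205.1),.044),"tip",p("top",(410.75,195.75),.01))
im=snap("side","s4.png");tt=snap("top","t4.png")
c=[cv2.resize(im[160:240,220:320],(400,320),interpolation=cv2.INTER_CUBIC),cv2.resize(tt[120:220,260:365],(400,320),interpolation=cv2.INTER_CUBIC)]
cv2.imwrite("pics/c4.png",np.hstack(c))
go(424.5,-238,17)
```

```text
foot [ 424.1 -240.7    5. ] top [ 423.6 -239.3   44. ] tip [ 452.8 -223.4   10. ]
yaw 19.6 tool shift [-0.3  0.2 97.8] z [-0.  0. -1.]
```

View pics/c4.png

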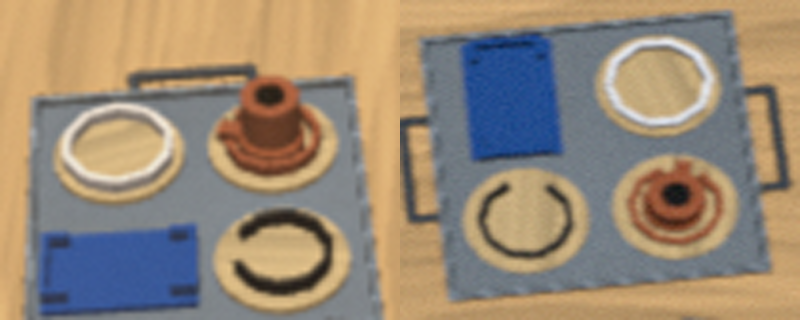

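>>> drive_tool --increments '[[[0,0,30],[0,0,0]],[[0,0,35],[0,0,0]],[[0,0,23],[0,0,0]],[[0,0,9],[0,0,0]],[[0,0,0],[0,0,0]],[[0,0,0],[0,0,0]]]'

```text
time_s: 9.18
position: [0.4254, -0.2381, 0.0192]
tcp_rot: [0.985, 0.171, 0.001, 0.0]
contact_force: [0.2, 0.8, -0.2]
finger_gap: 1.006
grip_force: 0.0
```

>>> drive_tool --increments '[[[0,0,0],[0,0,0]],[[0,0,0],[0,0,0]],[[0,0,0],[0,0,0]],[[0,0,0],[0,0,0]],[[0,0,0],[0,0,0]],[[0,0,0],[0,0,0]],[[0,0,0],[0,0,0]],[[0,0,0],[0,0,0]]]' --fingers 1

```text
time_s: 10.18
position: [0.4249, -0.2379, 0.0182]
tcp_rot: [0.985, 0.171, 0.0, 0.0]
contact_force: [-0.3, 0.4, 0.8]
finger_gap: 0.402
grip_force: 20.0
```

>>> drive_tool --increments '[[[0,0,-20],[0,0,0]],[[0,0,-45],[0,0,0]],[[0,0,-25],[0,0,0]],[[21.9,-40.3,0],[0,0,0]],[[21.9,-40.3,0],[0,0,0]],[[21.9,-40.3,0],[0,0,0]],[[21.9,-40.3,0],[0,0,0]],[[21.9,-40.3,0],[0,0,0]],[[21.9,-40.3,0],[0,0,0]],[[21.7,-40,0],[0,0,0]],[[0,0,15],[0,0,8]],[[0,0,25],[0,0,8]],[[0,0,16],[0,0,8]],[[0,0,6],[0,0,7]],[[0,0,0],[0,0,0]],[[0,0,0],[0,0,0]]]'

```text
time_s: 12.18
position: [0.4739, 0.0791, 0.0465]
tcp_rot: [0.995, -0.097, 0.0, -0.0]
contact_force: [0.5, 0.2, -1.6]
finger_gap: 0.408
grip_force: 20.0
```

Run:
```python
from meas import *
np.set_printoptions(precision=1,suppress=True)
im=snap("side","s5.png")
cv2.imwrite("pics/s5c.png",cv2.resize(im[185:245,255:325],None,fx=8,fy=8,interpolation=cv2.INTER_CUBIC))
go(474.1,79,32)
x,y,z=read_state()["position"];b=z-.0182
print(px("side",[[x,y+.022,b],[x-.022,y,b+.005],[x,y+.031,.013],[x,y+.031,.023],[x-.031,y,.023]]))
for a in(-12,-7,-2,3):
    c,s=np.cos(np.radians(a)),np.sin(np.radians(a)); print(a,px("side",[[x+.036*c-.006*s,y+.036*s+.006*c,b],[x+.036*c+.006*s,y+.036*s-.006*c,b+.01]]).ravel())
```

```text
yaw -11.1 tool shift [ 0.2  0.1 14.6] z [ 0.  0. -1.]
[[290.  226.2]
 [299.3 218.2]
 [290.  233.2]
 [289.9 230.5]
 [303.  221. ]]
-12 [275.5 218.9 276.6 212.6]
-7 [275.4 219.8 276.1 213.5]
-2 [275.5 220.8 275.7 214.4]
3 [275.6 221.8 275.4 215.4]
```

View pics/s5c.png

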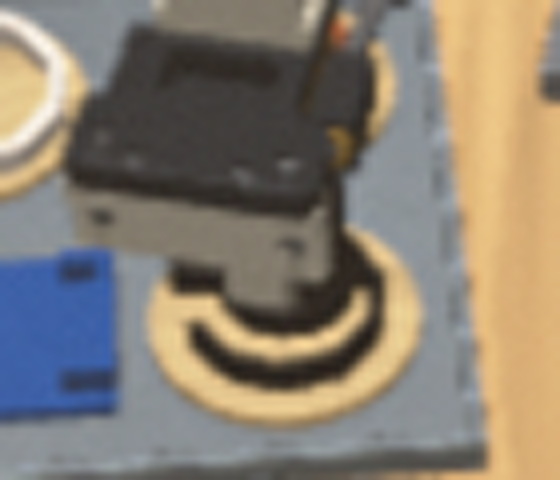

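>>> drive_tool --increments '[[[0,0,6],[0,0,1.5]],[[0,0,5],[0,0,0]],[[0,0,3],[0,0,0]],[[0,0,1.2],[0,0,0]],[[0,0,0],[0,0,0]],[[0,0,0],[0,0,0]]]'

```text
time_s: 12.98
position: [0.4738, 0.0791, 0.0311]
tcp_rot: [0.994, -0.111, 0.0, 0.0]
contact_force: [-3.3, -0.9, 3.1]
finger_gap: 0.406
grip_force: 20.0
```

>>> drive_tool --increments '[[[0,0,0],[0,0,0]],[[0,0,0],[0,0,0]],[[0,0,0],[0,0,0]],[[0,0,-25],[0,0,0]],[[0,0,-45],[0,0,0]],[[0,0,-15],[0,0,0]],[[6,-38.5,0],[0,0,0]],[[6,-38.5,0],[0,0,0]],[[6,-38.5,0],[0,0,0]],[[6,-38.5,0],[0,0,0]],[[6,-38.5,0],[0,0,0]],[[0,0,0],[0,0,0]],[[0,0,0],[0,0,0]]]' --fingers 0

```text
time_s: 14.6
position: [0.5452, 0.2599, 0.1152]
tcp_rot: [0.994, -0.111, -0.0, 0.0]
contact_force: [0.4, 1.1, -0.7]
finger_gap: 1.002
grip_force: 0.0
```

Run:
```python
from meas import *
np.set_printoptions(precision=1,suppress=True)
def p(n,u,z): return onz(n,[u],z)[0]*1e3
a=p("top",(217.75,156.75),.05);b=p("side",(251.5,276.4),.05);print(a,b)
t=cv2.imread("pics/top1.png");s=cv2.imread("pics/side1.png")
H,B,o=crop(s,265,320,300,352);m=(H[:,:,1]<50)&(H[:,:,2]>185);q=pts(m,o);P=onz("side",q,.03)*1e3;print("ingot side",cv2.minAreaRect(P[:,:2].astype(np.float32)))
im=snap("side","s6.png");tt=snap("top","t6.png")
cv2.imwrite("pics/c6.png",np.hstack([cv2.resize(im[160:240,220:320],(400,320),interpolation=cv2.INTER_CUBIC),cv2.resize(tt[120:220,260:365],(400,320),interpolation=cv2.INTER_CUBIC)]))
go(*((a+b)[:2]/2),16)
```

```text
[546.9 261.1  50. ] [549.7 264.6  50. ]
ingot side ((485.0965270996094, 389.2008361816406), (54.37228012084961, 27.66278648376465), 4.907557010650635)
yaw -12.8 tool shift [ 2.2 -3.9 99.8] z [-0. -0. -1.]
```

View pics/c6.png

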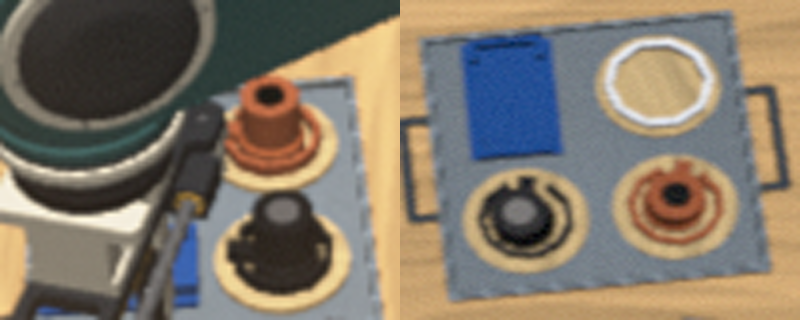

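>>> drive_tool --increments '[[[2,-3.5,25],[0,0,0]],[[0,0,38],[0,0,0]],[[0,0,25],[0,0,0]],[[0,0,12],[0,0,0]],[[0,0,0],[0,0,0]],[[0,0,0],[0,0,0]]]'

```text
time_s: 15.45
position: [0.5489, 0.2633, 0.0173]
tcp_rot: [0.994, -0.111, 0.001, -0.0]
contact_force: [-0.6, 0.6, -0.4]
finger_gap: 1.003
grip_force: 0.0
```

>>> drive_tool --increments '[[[0,0,0],[0,0,0]],[[0,0,0],[0,0,0]],[[0,0,0],[0,0,0]],[[0,0,0],[0,0,0]],[[0,0,0],[0,0,0]],[[0,0,0],[0,0,0]],[[0,0,0],[0,0,0]],[[0,0,0],[0,0,0]]]' --fingers 1 --newtons 20

```text
time_s: 16.45
position: [0.5483, 0.2633, 0.016]
tcp_rot: [0.994, -0.111, -0.0, -0.0]
contact_force: [0.5, 1.7, -0.0]
finger_gap: 0.524
grip_force: 20.0
```

>>> drive_tool --increments '[[[0,0,-20],[0,0,0]],[[0,0,-45],[0,0,0]],[[0,0,-25],[0,0,0]],[[15.9,43.2,0],[0,0,0]],[[15.9,43.2,0],[0,0,0]],[[15.9,43.2,0],[0,0,0]],[[15.9,43.2,0],[0,0,0]],[[15.9,43.2,0],[0,0,0]],[[15.9,43,0],[0,0,0]],[[0,0,20],[0,0,0]],[[0,0,30],[0,0,0]],[[0,0,12],[0,0,0]],[[0,0,0],[0,0,0]],[[0,0,0],[0,0,0]]]'

```text
time_s: 18.2
position: [0.5847, -0.0102, 0.0452]
tcp_rot: [0.994, -0.111, 0.001, -0.0]
contact_force: [-0.3, -1.1, -0.5]
finger_gap: 0.522
grip_force: 20.0
```

Run:
```python
from meas import *
np.set_printoptions(precision=1,suppress=True)
im=snap("side","s7.png")
cv2.imwrite("pics/s7c.png",cv2.resize(im[160:235,215:285],None,fx=8,fy=8,interpolation=cv2.INTER_CUBIC))
go(583.8,-10.4,29)
x,y,z=read_state()["position"];b=z-.016
print(px("side",[[x,y+.021,b],[x-.021,y,b],[x+.021,y,b],[x,y+.035,.013],[x,y+.035,.023],[x-.035,y,.023],[x+.035,y,.023]]))
```

```text
yaw -12.7 tool shift [-0.8  0.3 16.2] z [ 0. -0. -1.]
[[247.9 198.9]
 [256.9 193.1]
 [240.6 193. ]
 [248.  207.3]
 [247.6 204.6]
 [262.5 194.8]
 [235.4 194.6]]
```

View pics/s7c.png

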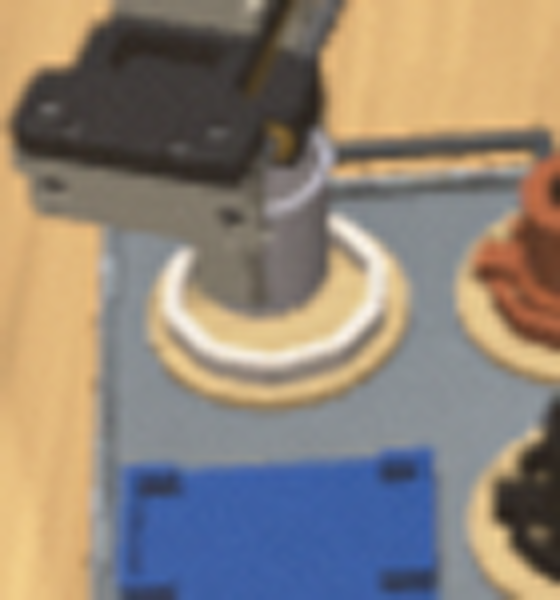

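>>> drive_tool --increments '[[[0,0,7],[0,0,0]],[[0,0,5],[0,0,0]],[[0,0,3],[0,0,0]],[[0,0,1.2],[0,0,0]],[[0,0,0],[0,0,0]],[[0,0,0],[0,0,0]]]'

```text
time_s: 19.0
position: [0.5846, -0.0105, 0.029]
tcp_rot: [0.994, -0.111, 0.001, -0.0]
contact_force: [-6.1, -0.1, 12.8]
finger_gap: 0.523
grip_force: 20.0
```

>>> drive_tool --increments '[[[0,0,0],[0,0,0]],[[0,0,0],[0,0,0]],[[0,0,0],[0,0,0]],[[0,0,-25],[0,0,0]],[[0,0,-45],[0,0,0]],[[0,0,-45],[0,0,0]],[[-22,-46,0],[0,0,0]],[[-22,-46,0],[0,0,0]],[[-22,-46,0],[0,0,0]],[[0,0,0],[0,0,-9]],[[0,0,0],[0,0,-9]],[[0,0,0],[0,0,0]]]' --fingers 0

```text
time_s: 20.5
position: [0.5502, 0.1388, 0.1427]
tcp_rot: [0.999, 0.045, -0.0, 0.0]
contact_force: [0.4, -0.3, 1.0]
finger_gap: 0.997
grip_force: 0.0
```

Run:
```python
from meas import *
np.set_printoptions(precision=1,suppress=True)
for z in(0,.05,.1,.15):print(z,onz("top",[(131,150),(147,145),(118,175),(125,190)],z)*1e3)
# pot rim in side view: near edge
for z in(.05,.1,.15):print(z,onz("side",[(205,361)],z)*1e3)
tt=snap("top","t8.png");H,B,o=crop(tt,160,160,185,202);m=(H[:,:,1]<70)&(H[:,:,2]>140);P=onz("top",big(m)+o,.03)
print("ingot",cv2.minAreaRect((P[:,:2]*1e3).astype(np.float32)))
H,B,o=crop(tt,308,128,350,165);cv2.imwrite("pics/c8.png",cv2.resize(tt[120:220,260:365],(525,500),interpolation=cv2.INTER_CUBIC))
go(492.5,388.5,6)
```

```text
0 [[582.1 506.9   0. ]
 [595.1 464.2   0. ]
 [515.  537.7  -0. ]
 [474.8 516.1   0. ]]
0.05 [[567.2 482.1  50. ]
 [579.5 441.6  50. ]
 [503.5 511.3  50. ]
 [465.3 490.8  50. ]]
0.1 [[552.4 457.3 100. ]
 [564.  418.9 100. ]
 [492.  485.  100. ]
 [455.9 465.6 100. ]]
0.15 [[537.5 432.5 150. ]
 [548.5 396.3 150. ]
 [480.5 458.6 150. ]
 [446.5 440.3 150. ]]
0.05 [[619.5 460.4  50. ]]
0.1 [[607.9 485.3 100. ]]
0.15 [[596.3 510.2 150. ]]
ingot ((491.68768310546875, 386.5163879394531), (76.04671478271484, 29.90823745727539), 5.078753471374512)
yaw 5.0 tool shift [ -35.5 -253.9  136.7] z [-0. -0. -1.]
```

View pics/c8.png

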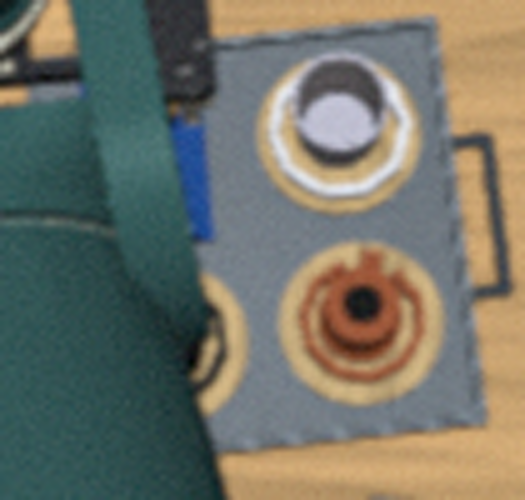

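>>> drive_tool --increments '[[[-5.9,-42.3,0],[0,0,0]],[[-5.9,-42.3,0],[0,0,0]],[[-5.9,-42.3,0],[0,0,0]],[[-5.9,-42.3,0],[0,0,0]],[[-5.9,-42.3,0],[0,0,0]],[[-5.9,-42.3,0],[0,0,0]],[[0,0,25],[0,0,0]],[[0,0,40],[0,0,0]],[[0,0,38],[0,0,0]],[[0,0,22],[0,0,0]],[[0,0,11],[0,0,0]],[[0,0,0],[0,0,0]],[[0,0,0],[0,0,0]]]'

```text
time_s: 22.18
position: [0.4924, 0.3886, 0.0081]
tcp_rot: [0.999, 0.046, 0.001, -0.0]
contact_force: [-0.4, 0.3, 0.5]
finger_gap: 0.998
grip_force: 0.0
```

>>> drive_tool --increments '[[[0,0,0],[0,0,0]],[[0,0,0],[0,0,0]],[[0,0,0],[0,0,0]],[[0,0,0],[0,0,0]],[[0,0,0],[0,0,0]],[[0,0,0],[0,0,0]],[[0,0,0],[0,0,0]],[[0,0,0],[0,0,0]],[[0,0,0],[0,0,0]]]' --fingers 1 --newtons 40

```text
time_s: 23.3
position: [0.4918, 0.388, 0.0068]
tcp_rot: [0.999, 0.046, 0.0, 0.0]
contact_force: [0.7, -3.0, 1.4]
finger_gap: 0.321
grip_force: 40.0
```

>>> drive_tool --increments '[[[0,0,-20],[0,0,0]],[[0,0,-45],[0,0,0]],[[0,0,-25],[0,0,0]],[[7.8,43.6,0],[0,0,0]],[[7.8,43.6,0],[0,0,0]],[[7.8,43.6,0],[0,0,0]],[[7.8,43.6,0],[0,0,0]],[[7.8,43.6,0],[0,0,0]],[[7.8,43.6,0],[0,0,0]],[[7.6,43.5,0],[0,0,0]],[[0,0,20],[0,0,0]],[[0,0,30],[0,0,0]],[[0,0,10],[0,0,0]],[[0,0,0],[0,0,0]],[[0,0,0],[0,0,0]]]'

```text
time_s: 25.18
position: [0.5743, 0.0898, 0.038]
tcp_rot: [0.999, 0.046, 0.001, -0.0]
contact_force: [0.4, -0.2, -4.5]
finger_gap: 0.322
grip_force: 40.0
```

Run:
```python
from meas import *
np.set_printoptions(precision=1,suppress=True)
im=snap("side","s9.png")
cv2.imwrite("pics/s9c.png",cv2.resize(im[175:245,215:295],None,fx=8,fy=8,interpolation=cv2.INTER_CUBIC))
go(573.5,89.1,19.8)
x,y,z=read_state()["position"];b=z-.0068
a=np.radians(5.5);f=lambda u,v,h:[x+u*np.cos(a)-v*np.sin(a),y+u*np.sin(a)+v*np.cos(a),h]
P=px("side",[f(.038,.015,b),f(-.038,.015,b),f(.048,.031,.013),f(-.048,.031,.013),f(.048,.031,.023),f(-.048,.031,.023)]);print(P);print((P-[215,175])*8)
```

```text
yaw 5.3 tool shift [-0.9  0.5 18.2] z [ 0.  0. -1.]
[[233.  227.3]
 [264.6 225.3]
 [229.5 237.6]
 [269.4 234.9]
 [229.  234.9]
 [269.2 232.2]]
[[143.9 418.7]
 [397.1 402.2]
 [116.1 500.6]
 [435.4 479.3]
 [112.1 479.2]
 [433.3 457.9]]
```

View pics/s9c.png

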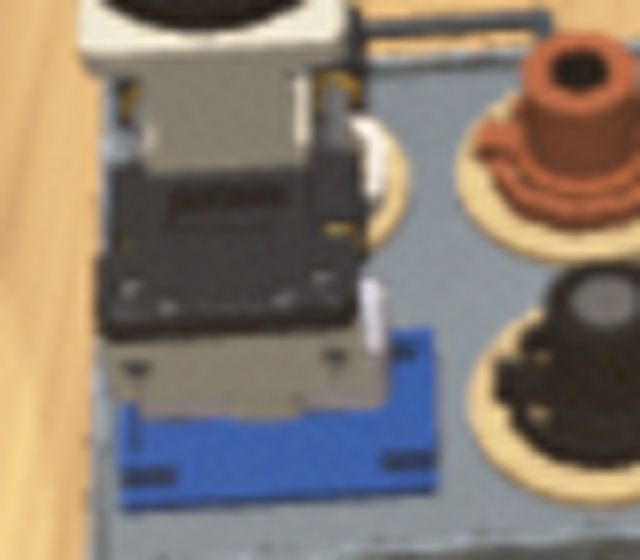

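>>> drive_tool --increments '[[[-0.5,0.5,8],[0,0,0]],[[0,0,6],[0,0,0]],[[0,0,3],[0,0,0]],[[0,0,1.3],[0,0,0]],[[0,0,0],[0,0,0]],[[0,0,0],[0,0,0]]]'

```text
time_s: 25.98
position: [0.5732, 0.0888, 0.0197]
tcp_rot: [0.999, 0.046, -0.0, 0.0]
contact_force: [-12.3, -1.3, 13.4]
finger_gap: 0.322
grip_force: 40.0
```

>>> drive_tool --increments '[[[0,0,0],[0,0,0]],[[0,0,0],[0,0,0]],[[0,0,0],[0,0,0]],[[0,0,-20],[0,0,0]],[[0,0,-40],[0,0,0]],[[0,0,-60],[0,0,0]],[[0,0,-30],[0,0,0]],[[-30,-50,0],[0,0,0]],[[-30,-50,0],[0,0,0]],[[-30,-50,0],[0,0,0]],[[-30,-50,0],[0,0,0]],[[-30,-50,0],[0,0,0]],[[-20,-50,0],[0,0,0]],[[0,0,0],[0,0,0]],[[0,0,0],[0,0,0]]]' --fingers 0.5

```text
time_s: 27.85
position: [0.3768, 0.3719, 0.1694]
tcp_rot: [0.999, 0.046, 0.0, -0.0]
contact_force: [-0.6, 0.4, -0.2]
finger_gap: 0.498
grip_force: 0.0
```

Run:
```python
from meas import *
im=snap("side","s10.png");tt=snap("top","t10.png")
cv2.imwrite("pics/c10.png",np.hstack([cv2.resize(im[160:260,220:320],(400,400),interpolation=cv2.INTER_CUBIC),cv2.resize(tt[120:220,260:365],(400,400),interpolation=cv2.INTER_CUBIC)]))
```

```text
(no output)
```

View pics/c10.png

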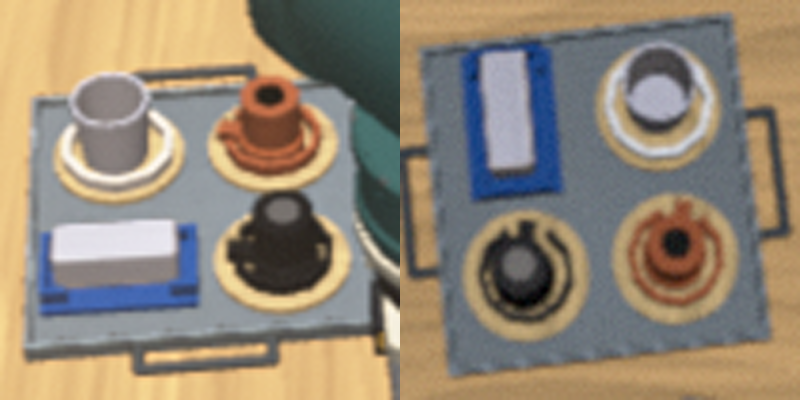

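All four pieces sit upright in their nests, with both lugs in their notches and the ingot inside the blue bay. I'm handing in the job.

```bash
python3 -c "
from station import *
print(close_job())"
```

```text
the job is handed in; nothing more can be done
None
```

I placed both cores, the silver cup and the ingot in their nests, left the look-alikes untouched, and handed the job in at about 28 s on the robot clock; the last pictures show all four seated, but no verdict came back.

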